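Test the long spring gauge at the model builders' table

ROBOT

A 6-joint arm with a two-finger parallel gripper is mounted at the origin on the work surface. World frame = base frame: x ahead of the robot, y to its left, z up, the work surface at z = 0. Lengths are in m, angles in rad, forces in N, time in s.
With the tool pointing down it reaches from about 0.275 to 0.825 m from the base axis. Payload 5.2 kg.
Tool frame: the origin (TCP) lies midway between the tips of the shut fingers; the grasp point (between the pads) lies 19 mm behind it; z points along the fingers, x is the direction in which the jaws open and shut, and the axes are right-handed (so a half turn about z gives the same grasp; the last joint's range is limited). The gripper opens to 93 mm and grips with 3 to 60 N. Pads are 15 mm wide; open, the fingers measure 128 mm over their backs; the gripper's body (75 mm by 188 mm) begins 65 mm behind the grasp point.
Start: joints at [-1.465, 0.259, 1.535, -0, 1.348, -0.203], TCP at [0.167, -0.524, 0.219] pointing down, gripper open.
Joint ranges: [-3.14, 3.14], [-0.91, 2.08], [0.19, 2.58], [-1.22, 4.36], [0.22, 2.71], [-3.12, 3.12]. Speed limits (rad/s): [2.57, 2.57, 3.14, 3.14, 3.14, 3.14].

INTERFACE

Orientations are given as a rotation vector (axis times angle).
In Python, from cell import sensors, eyes, sign_off gives the robot as it stands.
- The arm moves only by the tool carry_out, never from a script. Its argument "motion" is text: rows parted by semicolons, each of 7 numbers parted by spaces: the turn, a rotation vector about the tool's x, y, z in rad, then the shift along the tool's x, y, z in m, then the finger opening in m, from 0 to 0.093. A call has 1 to 8 rows; each row shifts and turns the commanded pose from where the row before left it, along the tool's axes as they then stand; what a row does not reach is not made up. A row lasts 1/8 s, in which the tool goes at most 62.5 mm and 10.7 degrees, less where a joint would pass 70% of its speed; a pose out of reach is approached as far as the arm can. A call is refused whole if a number of a shift passes 0.0625 or a number of a turn 0.188, either way. A call with a gripper value outside its range is refused whole. The fingers move at their own pace and stop on an object; the grip force is fixed at half the most. Time passes only in rows, so rows that do not move let the fingers close. It gives the time, the measured TCP pose, the force and the opening at its end, in the units of the state.
- sensors.get_obs(): the state, without advancing time (a new reading comes with each control period).
- eyes.snapshot(name): name is "scene" or "top" or "wrist"; returns (picture, depth): 384x512x3 uint8, red, green, blue; 384x512 float32, m along the optical axis (not along the pixel's ray), 0 where there is no reading.
- eyes.get_calibration(name): a dict with "fx", "fy", "cx", "cy" (pixels), "world_from_camera" (4x4, takes a point from camera to world coordinates). Camera axes: x right, y up, looking along -z (the intrinsics and any distortion apply to the point x, -y, -z); pixel columns grow to the right and rows downward; lengths in m; the calibration is good to about 2 mm. A picture is of the moment at which its call begins: read the wrist's pose just before it. get_calibration takes no time and is no camera call; for the wrist camera it gives the pose at the moment of the call.
- sign_off(): hands the job in, once; it reports no verdict.
The state is a dict: "t": time; "joint_pos": joint angles; "joint_vel": joint speeds; "effort": joint torques, N m; "position": TCP position; "tcp_rot": TCP orientation; "contact_force": force on the tool from outside, world axes, zero at the start; "ft_torque": the same for the moment, N m; "width": opening from 0.0 (shut) to 1.0 (fully open).
Only numpy, scipy, OpenCV 4.12 (cv2) and the standard library are available. Lean on these libraries where they do the work, as an engineer would, in place of code of your own. Each camera call takes 0.05 s, during which the arm holds its last target. There are 200 camera calls.

TASK

Before it is used for rigging, test the longer of the two spring gauges: pull its black bar straight out until its pointer stands over the little brass clip on the scale, hold it still there for a full second, then ease it fully home without letting it snap back, and let go. Leave the clip where it is, and leave the shorter gauge alone.

Things in the scene. Friction and masses are not known exactly. Their poses are not given: they have to be found in the camera images.
- long_gauge: Longer spring gauge, fixed: wooden base 220 x 76 mm, aluminium spring barrel at its far end, parts up to 47 mm high. The shorter gauge beside it (left or right) has a 130 mm base, else alike. Origin: on the table under the home place of its pull bar, 70 mm before the base. +x runs along the gauge to base and barrel; +y to its scale side. Pulling out goes along its -x, level, towards the robot.
- long_slide: Sprung moving part of the longer gauge. Origin: centre of its upright black pull bar, 14 mm along the pull (x), 56 wide (y), 56 tall, 20 to 76 mm above the table. An 8 mm rod, 20 to 28 mm above the table, runs from mid-bar to the base: tips pinching front to back stay above 32 mm. Starts home; travel 110 mm; spring pulls home, 2 N at home, 8.5 N fully out. Axes as long_gauge.
- long_pointer (a point): The pointer of the longer gauge: a thin dark cross-arm (4 mm along the pull, 40 mm across) on the carriage, 42 mm above the table, moving rigidly with the black bar 200 mm before it. This point is the middle of its part over the scale (26 mm to the +y side of the rod); axes as for long_slide.
- long_clip (a point): Top centre of the small brass clip, a block 10 mm along the pull, 26 mm across and 20 mm tall, on the white scale strip of the longer gauge, its top 34 mm above the table: the mark to pull to. The pointer passes 4 mm above it. It lies 45 to 90 mm out from the pointer's home and is stiff: it stays unless pushed with more than 25 N.
- short_slide: The moving part of the shorter gauge, like that of the longer one; origin at the centre of its black pull bar, of the same size and height. It must stay home.

How it is judged:
On the way:
1. the pointer of the longer gauge is held still over the clip, within 10 mm, for 0.7 s (horizontal distance between long_pointer and long_clip below 0.01 m and linear speed of long_slide below 0.03 m/s), for 0.7 s.
At the end, for the whole second after the job is handed in: After the pull and hold, the longer gauge's slide is back home (within 10 mm) and at rest, the clip is within 8 mm of where it was, and the shorter gauge's slide is home (within 10 mm) (distance of each of long_slide, short_slide from where it was at the start of the episode below 0.01 m and linear speed of long_slide below 0.02 m/s and distance of long_clip from where it was at the start of the episode below 0.008 m); the robot touches nothing.
It fails at once if the longer gauge's slide snaps (moves faster than 0.6 m/s) (linear speed of long_slide above 0.6 m/s).
It fails at once if the clip is pushed 8 mm or more along the scale (distance of long_clip from where it was at the start of the episode above 0.008 m).
It fails at once if the shorter gauge is pulled out more than 10 mm (distance of short_slide from where it was at the start of the episode above 0.01 m).
It also fails if it takes over 38 s, if anything falls off the work surface, if the arm or the gripper's body presses on something with over 40 N, if the wrist force passes 120 N, or if a joint passes its speed limit or range.

## Working session

There is one attempt and no reset: what is moved stays moved. The work goes in short steps, Python scripts to look and compute and a tool call to move; the robot and the scene stay as the last step left them, time stands still between calls to the robot, and variables do not carry over. Pictures are saved under pics/ and viewed, about 8 in all and at most 12, crops included, and the job is handed in when it is done.

Besides the shell and the picture viewer there is one more tool, called after "Call:" as name(argument=value, ...) on one line, values as JSON. carry_out: Moves the arm, as the interface text tells. Its arguments: {"type":"object","properties":{"motion":{"type":"string"}},"required":["motion"]}

```bash
mkdir -p pics; ls; cat > h.py <<'E'
import numpy as np, cv2
from cell import sensors, eyes
def snap(n,f):
    o=sensors.get_obs(); c=eyes.get_calibration(n); p,d=eyes.snapshot(n)
    cv2.imwrite(f'pics/{f}.png',p[...,::-1]); np.savez(f'pics/{f}.npz',p=p,d=d,T=c['world_from_camera'],K=[c[k] for k in('fx','fy','cx','cy')])
    return p,d,c
def load(f): return np.load(f'pics/{f}.npz')
def ray(q,u,v):
    fx,fy,cx,cy=q['K']; T=q['T']; r=T[:3,:3]@np.array([(u-cx)/fx,-(v-cy)/fy,-1.]); return T[:3,3],r
def onz(q,u,v,z):
    o,r=ray(q,u,v); return o+r*(z-o[2])/r[2]
def dep(q,u,v): 
    o,r=ray(q,u,v); return o+r*q['d'][int(round(v)),int(round(u))]
E
python3 - <<'E'
from h import *
snap('top','top1'); snap('scene','scene1')
a=cv2.imread('pics/top1.png');b=cv2.imread('pics/scene1.png')
o=sensors.get_obs();print(o)
print({k:v for k,v in eyes.get_calibration('top').items()})
E
```

```text
pics
{'t': 0.1, 'joint_pos': array([-1.46478719e+00,  2.59253635e-01,  1.53595078e+00, -1.89724400e-05,
        1.34800756e+00, -2.02843991e-01]), 'joint_vel': array([-0.00017448, -0.00267519, -0.00233849,  0.00321497,  0.00020417,
        0.00015192]), 'effort': array([ 2.25385884e-03, -4.38211191e+01, -2.84643888e+01,  7.22546875e-02,
        3.62775265e-02, -4.80222207e-05]), 'position': array([ 0.16712163, -0.52348445,  0.21791889]), 'tcp_rot': array([-2.53573912e+00,  1.85261270e+00,  1.73032528e-03]), 'contact_force': array([0.08216642, 0.25197773, 0.32997733]), 'ft_torque': array([-0.03432883,  0.0064779 , -0.02482523]), 'width': 1.0027143956440805}
{'fx': 487.4404016008226, 'fy': 487.4404016008226, 'cx': 252.7118218218914, 'cy': 194.01917608422755, 'world_from_camera': array([[-0.00272004,  0.99717655, -0.07504352,  0.56683687],
       [-0.99998189, -0.00230951,  0.00555678,  0.01531056],
       [ 0.00536778,  0.07505727,  0.99716478,  1.18095005],
       [ 0.        ,  0.        ,  0.        ,  1.        ]])}
```

View pics/top1.png

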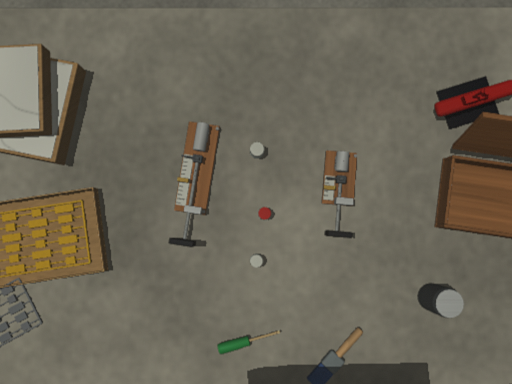

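View pics/scene1.png

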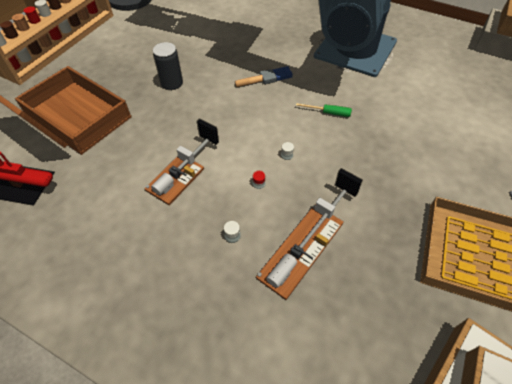

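The top view shows the long gauge on the left: base around (200,165), bar at (184,242), scale on its left side. The short gauge is at (340,180). The scene view has the long gauge's bar at (348,182) and its brass clip near (325,233).

```bash
python3 - <<'E'
from h import *
a=cv2.imread('pics/top1.png')[110:260,150:250];b=cv2.imread('pics/scene1.png')[160:305,250:370]
A=cv2.resize(a,(400,600),interpolation=cv2.INTER_CUBIC);B=cv2.resize(b,(400,483),interpolation=cv2.INTER_CUBIC)
B=cv2.copyMakeBorder(B,0,117,0,0,cv2.BORDER_CONSTANT)
cv2.imwrite('pics/c1.png',np.hstack([A,B]))
q=load('top1')
for n,u,v in [('bar',184,242),('rod',189,222),('barrel',202,137),('shortbar',339,234)]: print(n,dep(q,u,v).round(3),onz(q,u,v,.076).round(3))
q=load('scene1'); print('scene bar',dep(q,348,182).round(3))
E
```

```text
bar [0.542 0.165 0.074] [0.542 0.164 0.076]
rod [ 0.588  0.163 -0.   ] [0.587 0.153 0.076]
barrel [0.788 0.129 0.041] [0.781 0.125 0.076]
shortbar [ 0.559 -0.185  0.077] [ 0.559 -0.186  0.076]
scene bar [0.547 0.175 0.057]
```

View pics/c1.png

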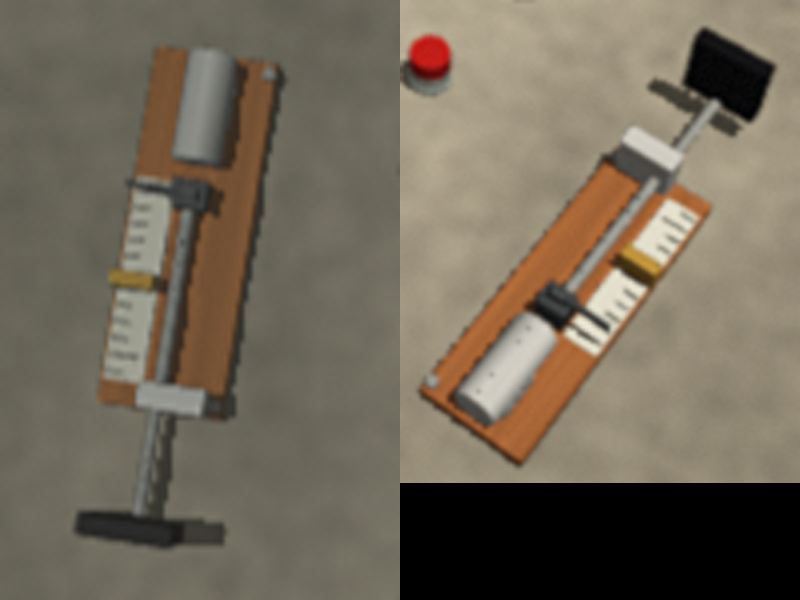

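The crop, at 4x with offset (150,110), shows the pointer arm at about (187,157), the clip at (183,180) and the bar's top at (182,242) in top-image pixels.

```bash
python3 - <<'E'
from h import *
q=load('top1'); p=q['p']; hsv=cv2.cvtColor(p,cv2.COLOR_RGB2HSV)
roi=np.zeros(p.shape[:2],np.uint8); roi[110:260,165:225]=1
m=(cv2.inRange(hsv,(4,90,60),(17,255,255))>0)&(roi>0)
pts=np.argwhere(m)[:,::-1]; W=np.array([onz(q,u,v,.014)[:2] for u,v in pts])
r=cv2.minAreaRect((W*1000).astype(np.float32)); print('base rect mm',r)
y=(cv2.inRange(hsv,(18,120,90),(32,255,255))>0)&(roi>0)
c=np.argwhere(y)[:,::-1]; print('clip px',c.mean(0),len(c)); C=onz(q,*c.mean(0),.034); print('clip',C)
P=onz(q,187.5,157.2,.042); print('pointer',P)
k=(p.max(2)<48)&(roi>0); k[:230]=0; b=np.argwhere(k)[:,::-1]; print('dark',b.min(0),b.max(0))
B=np.array([onz(q,*x,.076)[:2]*1000 for x in b if x[0]<198],np.float32); print(cv2.minAreaRect(B))
q2=load('scene1');h2=cv2.cvtColor(q2['p'],cv2.COLOR_RGB2HSV); y=cv2.inRange(h2,(18,120,90),(32,255,255)); y[:220]=0;y[245:]=0;y[:,:305]=0;y[:,335:]=0
c=np.argwhere(y)[:,::-1]; print('clip scene',onz(q2,*c.mean(0),.03),len(c)); print('ptr scene',onz(q2,250+590*.3,160+317*.3,.042))
def tri(a,b):
    (o1,r1),(o2,r2)=a,b; s=np.linalg.lstsq(np.c_[r1,-r2],o2-o1,rcond=None)[0]; return (o1+s[0]*r1+o2+s[1]*r2)/2
# bar top ends: top crop corners and scene crop corners
s=lambda x,y:ray(q2,250+x*.3,160+y*.3); t=lambda x,y:ray(q,150+x/4,110+y/4)
print('bar top far-edge ends', tri(t(79,512),s(772,66)),tri(t(183,522),s(703,28)))
print('TCP now',sensors.get_obs()['position'])
E
```

```text
base rect mm ((719.3116455078125, 143.35150146484375), (76.25468444824219, 218.6466064453125), 81.07273864746094)
clip px [182.21621622 179.40540541] 37
clip [0.68817127 0.1754213  0.034     ]
pointer [0.73985794 0.16229827 0.042     ]
dark [169 238] [195 246]
((542.8958129882812, 168.23062133789062), (59.005218505859375, 14.264983177185059), 81.75153350830078)
clip scene [0.68784826 0.17703152 0.03      ] 56
ptr scene [0.63053721 0.37641705 0.042     ]
bar top far-edge ends [0.56430633 0.28044329 0.21602486] [0.55847564 0.23605691 0.22209803]
TCP now [ 0.16712163 -0.52348445  0.21791889]
```

```bash
python3 - <<'E'
from h import *
from scipy.spatial.transform import Rotation as R
q=load('top1');q2=load('scene1')
def tri(a,b):
    (o1,r1),(o2,r2)=a,b; s=np.linalg.lstsq(np.c_[r1,-r2],o2-o1,rcond=None)[0]; return (o1+s[0]*r1+o2+s[1]*r2)/2,np.linalg.norm(o1+s[0]*r1-o2-s[1]*r2)
s=lambda x,y:ray(q2,250+(x-400)*.3,160+y*.3); t=lambda x,y:ray(q,150+x/4,110+y/4)
print('bar top far-edge ends', tri(t(79,512),s(772,66)),tri(t(183,522),s(703,28)))
print('ptr scene',tri(t(130,186),s(607,330)), onz(q2,250+190*.3,160+317*.3,.042))
o=sensors.get_obs(); M=R.from_rotvec(o['tcp_rot']).as_matrix(); print(M.round(3), o['joint_pos'])
print('goal yaw of x -8.6 or 171.4; now',np.degrees(np.arctan2(M[1,0],M[0,0])))
T=np.array([.543,.1685,.14]); print('shift in tool axes now',M.T@(T-o['position']))
E
```

```text
bar top far-edge ends (array([0.55026733, 0.19796339, 0.08451212]), np.float64(0.0057034859974665056)) (array([0.54320069, 0.14380731, 0.08377935]), np.float64(0.014036188563846077))
ptr scene (array([0.74264844, 0.17667275, 0.03205415]), np.float64(0.00255173058462031)) [0.74404911 0.16640949 0.042     ]
[[ 0.304 -0.953 -0.   ]
 [-0.953 -0.304  0.002]
 [-0.002 -0.    -1.   ]] [-1.46478719e+00  2.59253635e-01  1.53595078e+00 -1.89724400e-05
  1.34800756e+00 -2.02843991e-01]
goal yaw of x -8.6 or 171.4; now -72.30376448097093
shift in tool axes now [-0.54486026 -0.56841088  0.07896037]
```

Call:
carry_out(motion="0 0 0 -0.034 -0.0355 0 0.05;0 0 0 -0.034 -0.0355 0 0.05;0 0 0 -0.034 -0.0355 0 0.05;0 0 0 -0.034 -0.0355 0 0.05;0 0 0 -0.034 -0.0355 0 0.05;0 0 0 -0.034 -0.0355 0 0.05;0 0 0 -0.034 -0.0355 0 0.05;0 0 0 -0.034 -0.0355 0 0.05")

```text
t: 1.1
position: [0.3554, -0.177, 0.2185]
tcp_rot: [-2.536, 1.854, 0.0]
contact_force: [-0.4, -1.1, -1.1]
width: 0.537
```

Call:
carry_out(motion="0 0 0 -0.034 -0.0355 0 0.05;0 0 0 -0.034 -0.0355 0 0.05;0 0 0 -0.034 -0.0355 0 0.05;0 0 0 -0.034 -0.0355 0 0.05;0 0 0 -0.034 -0.0355 0 0.05;0 0 0 -0.034 -0.0355 0 0.05;0 0 0 -0.034 -0.0355 0 0.05;0 0 0 -0.034 -0.0355 0 0.05")

```text
t: 2.1
position: [0.5433, 0.1685, 0.2182]
tcp_rot: [2.536, -1.853, -0.001]
contact_force: [0.7, -0.9, -0.2]
width: 0.54
```

Call:
carry_out(motion="0 0 -0.16 0 0 0 0.05;0 0 -0.16 0 0 0 0.05;0 0 -0.16 0 0 0 0.05;0 0 -0.16 0 0 0 0.05;0 0 -0.16 0 0 0 0.05;0 0 -0.16 0 0 0 0.05;0 0 -0.15 0 0 0 0.05;0 0 0 0 0 0 0.05")

```text
t: 3.1
position: [0.5427, 0.1669, 0.2182]
tcp_rot: [3.132, -0.241, -0.001]
contact_force: [-0.1, -0.1, 0.2]
width: 0.539
```

```bash
python3 - <<'E'
from h import *
snap('wrist','w1'); o=sensors.get_obs(); print(o['t'],o['position'],o['tcp_rot'],o['width'])
print(load('w1')['T'].round(3))
E
```

```text
3.15 [0.54278393 0.16686395 0.21827673] [ 3.13201215e+00 -2.43416453e-01 -1.17224435e-03] 0.538733973504753
[[ 0.988  0.147  0.04   0.553]
 [-0.152  0.956  0.251  0.237]
 [-0.001 -0.254  0.967  0.386]
 [ 0.     0.     0.     1.   ]]
```

View pics/w1.png

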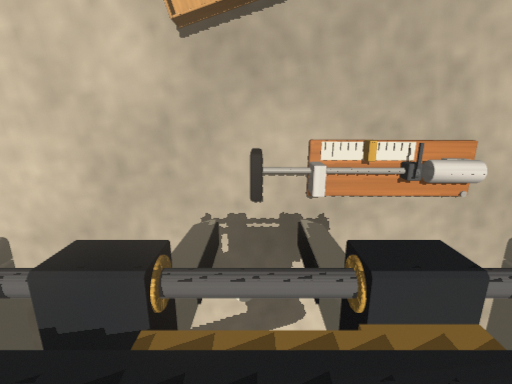

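The wrist view shows the gauge nearly along image x: bar at (257,175), clip at (372,150), and the pointer near (409–420,155). I need a closer crop to tell the pointer from its shadow.

```bash
python3 - <<'E'
from h import *
q=load('w1'); a=cv2.imread('pics/w1.png')[130:210,240:440]
cv2.imwrite('pics/c2.png',cv2.resize(a,(800,320),interpolation=cv2.INTER_CUBIC))
h=cv2.cvtColor(q['p'],cv2.COLOR_RGB2HSV); y=cv2.inRange(h,(18,120,90),(32,255,255)); y[:135]=0;y[170:]=0;y[:,:355]=0;y[:,390:]=0
c=np.argwhere(y)[:,::-1]; print(c.min(0),c.max(0),c.mean(0)); print('clip',onz(q,*c.mean(0),.034),'depth',dep(q,372,150))
print('depths z along row 150:',[(u,dep(q,u,150)[2].round(3)) for u in range(400,428,2)])
for u,v in((257,152),(257,175),(257,198)): print('bar',dep(q,u,v))
E
```

```text
[365 140] [377 160] [371.36021505 149.35483871]
clip [0.68686257 0.17871627 0.034     ] depth [0.68710441 0.17801668 0.03531978]
depths z along row 150: [(400, np.float64(0.015)), (402, np.float64(0.016)), (404, np.float64(0.014)), (406, np.float64(0.014)), (408, np.float64(0.015)), (410, np.float64(0.016)), (412, np.float64(0.013)), (414, np.float64(0.014)), (416, np.float64(0.013)), (418, np.float64(0.041)), (420, np.float64(0.043)), (422, np.float64(0.044)), (424, np.float64(0.012)), (426, np.float64(0.014))]
bar [0.54665521 0.20096113 0.06855964]
bar [0.54292004 0.17657577 0.07675306]
bar [0.53884032 0.15016508 0.07673811]
```

View pics/c2.png

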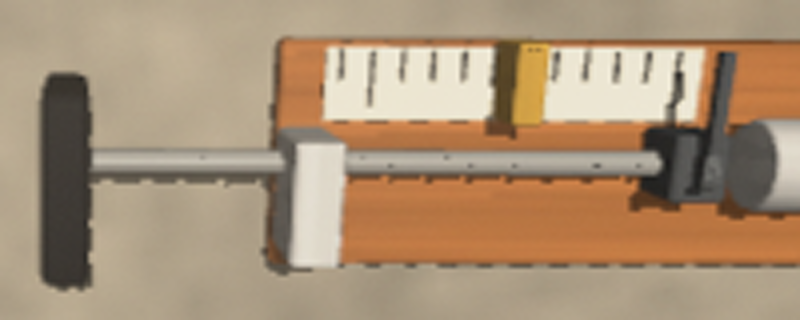

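The pointer arm is at (420,150), with its shadow on the scale at about 410. The bright part of the clip, its top, is centred at about (372.8,150.7), and the bar's top at about (256.5,175).

```bash
python3 - <<'E'
from h import *
from scipy.spatial.transform import Rotation as R
q=load('w1'); o=sensors.get_obs(); M=R.from_rotvec(o['tcp_rot']).as_matrix(); t=M[:,0]; print('tool x',t)
C=onz(q,372.8,150.7,.034);P=onz(q,420.3,150,.042);e=[onz(q,u,v,.076) for u,v in((256.8,150),(256.3,201))];B=(e[0]+e[1])/2
print('clip',C,'ptr',P,'bar',B,e)
for a in np.radians([8,8.6,9]):
    x=np.array([np.cos(a),-np.sin(a),0]); print('travel',(P-C)@x,'via bar',200-1000*(C-B)@x, 'bar-ptr',(P-B)@x)
g=lambda x,y:onz(q,240+x/4,130+y/4,.014)
d=g(790,265)-g(280,265);print('base edge yaw',np.degrees(np.arctan2(d[1],d[0])))
d=onz(q,420,160,.024)-onz(q,300,170,.024)
print('shift tool',M.T@(B+[0,0,-.031]-o['position']))
E
```

```text
tool x [ 9.87991808e-01 -1.54504531e-01 -7.33563433e-04]
clip [0.68854816 0.17677448 0.034     ] ptr [0.74252066 0.17023423 0.042     ] bar [0.54219775 0.17526762 0.076     ] [array([0.5469306 , 0.20399277, 0.076     ]), array([0.5374649 , 0.14654247, 0.076     ])]
travel 0.054357472751574654 via bar 55.28357941122249 bar-ptr 0.19907389334035214
travel 0.054343654819449055 via bar 55.520429955132954 bar-ptr 0.1988232248643161
travel 0.0543311319697394 via bar 55.687134110893595 bar-ptr 0.1986439978588458
base edge yaw -8.722729982539578
shift tool [-0.00175044 -0.00824562  0.17327647]
```

Call:
carry_out(motion="0 0 0 -0.001 -0.005 0.03 0.05;0 0 0 0 0 0.04 0.05;0 0 0 0 0 0.04 0.05;0 0 0 0 0 0.03 0.05;0 0 0 0 0 0.02 0.05;0 0 0 0 0 0.013 0.05;0 0 0 0 0 0 0.05")

```text
t: 4.03
position: [0.5422, 0.1719, 0.0449]
tcp_rot: [3.132, -0.24, -0.003]
contact_force: [-1.7, 0.8, -0.1]
width: 0.536
```

Call:
carry_out(motion="0 0 0 0 0 0 0.03;0 0 0 0 0 0 0.02;0 0 0 0 0 0 0.004;0 0 0 0 0 0 0.004;0 0 0 0 0 0 0.004;0 0 0 0 0 0 0.004")

```text
t: 4.78
position: [0.5411, 0.1723, 0.0459]
tcp_rot: [3.132, -0.239, -0.004]
contact_force: [-4.8, -0.4, 5.3]
width: 0.149
```

Gripped: 13.9 mm opening against a 14 mm bar. Now the pull.

Call:
carry_out(motion="0 0 0 -0.004 0 0 0.004;0 0 0 -0.008 0 0 0.004;0 0 0 -0.009 0 0 0.004;0 0 0 -0.009 0 0 0.004;0 0 0 -0.009 0 0 0.004;0 0 0 -0.009 0 0 0.004;0 0 0 -0.005 0 0 0.004;0 0 0 -0.002 0 0 0.004")

```text
t: 5.78
position: [0.4886, 0.1806, 0.0459]
tcp_rot: [-3.132, 0.238, -0.002]
contact_force: [5.8, 1.5, -1.0]
width: 0.149
```

```bash
python3 - <<'E'
from h import *
snap('wrist','w2'); o=sensors.get_obs(); print(o['t'],o['position'],o['width'],o['contact_force'])
a=cv2.imread('pics/w2.png'); snap('top','t2'); b=cv2.imread('pics/t2.png')[100:280,140:260]
cv2.imwrite('pics/c3.png',np.hstack([a,cv2.resize(b,(256,384),interpolation=cv2.INTER_CUBIC)]))
E
```

```text
5.825 [0.48841869 0.18062185 0.04588489] 0.14508447276045278 [ 4.68203318  1.25533503 -0.26162852]
```

View pics/c3.png

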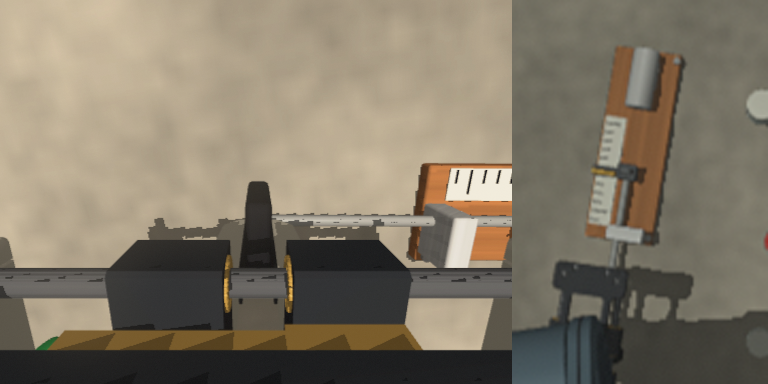

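In the top view (right half) the pointer lies over the clip, at about (602,171) in the composite. I'll check the offset in numbers, using the hold itself as the time base.

Call:
carry_out(motion="0 0 0 0 0 0 0.004;0 0 0 0 0 0 0.004;0 0 0 0 0 0 0.004;0 0 0 0 0 0 0.004;0 0 0 0 0 0 0.004;0 0 0 0 0 0 0.004;0 0 0 0 0 0 0.004;0 0 0 0 0 0 0.004")

```text
t: 6.88
position: [0.4888, 0.1806, 0.0459]
tcp_rot: [-3.132, 0.239, -0.002]
contact_force: [5.0, 1.7, 0.6]
width: 0.149
```

```bash
python3 - <<'E'
from h import *
q=load('t2'); snap('scene','s2')
a=cv2.imread('pics/t2.png')[155:205,160:220]; b=cv2.imread('pics/s2.png')[205:265,290:350]
cv2.imwrite('pics/c4.png',np.hstack([cv2.resize(a,(480,400),interpolation=cv2.INTER_CUBIC),cv2.resize(b[:50],(320,400),interpolation=cv2.INTER_CUBIC)]))
E
```

```text
(no output)
```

View pics/c4.png

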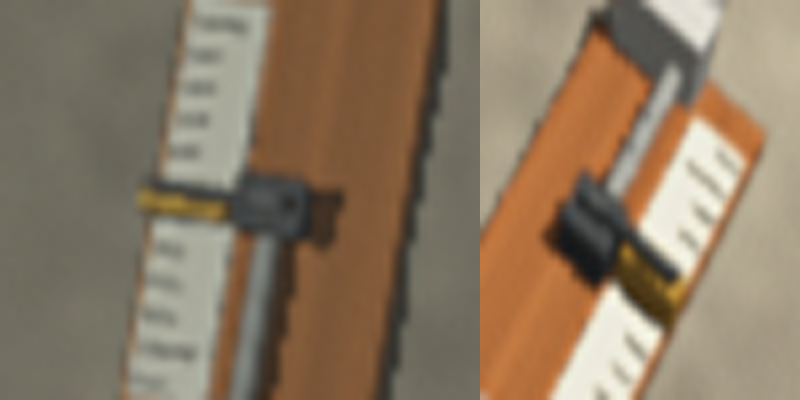

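```bash
python3 - <<'E'
from h import *
q=load('t2');s=load('s2')
C=np.array([.6885,.1768,.034]); x=np.array([.9885,-.151,0])
P=onz(q,160+190/8,155+189/8,.042); print('top: ',P,(P-C)@x)
k=320/60; P2=onz(s,290+(645-480)/k,205+252/8,.042); print('scene:',P2,(P2-C)@x)
E
```

```text
top:  [0.68915822 0.17072242 0.042     ] 0.0015683686061581856
scene: [0.69224126 0.17425785 0.042     ] 0.004082095907901934
```

The pointer is within 2–4 mm, slightly short. I'll trim by 2 mm, hold another full second, then ease home.

Call:
carry_out(motion="0 0 0 -0.002 0 0 0.004;0 0 0 0 0 0 0.004;0 0 0 0 0 0 0.004;0 0 0 0 0 0 0.004;0 0 0 0 0 0 0.004;0 0 0 0 0 0 0.004;0 0 0 0 0 0 0.004;0 0 0 0 0 0 0.004")

```text
t: 7.92
position: [0.4869, 0.1809, 0.0459]
tcp_rot: [-3.132, 0.239, -0.002]
contact_force: [5.0, -0.4, -1.3]
width: 0.148
```

Call:
carry_out(motion="0 0 0 0 0 0 0.004;0 0 0 0 0 0 0.004;0 0 0 0.004 0 0 0.004;0 0 0 0.008 0 0 0.004;0 0 0 0.008 0 0 0.004;0 0 0 0.008 0 0 0.004;0 0 0 0.008 0 0 0.004;0 0 0 0.008 0 0 0.004")

```text
t: 8.93
position: [0.5304, 0.1739, 0.0459]
tcp_rot: [-3.132, 0.239, 0.0]
contact_force: [2.9, 1.6, 5.7]
width: 0.15
```

Call:
carry_out(motion="0 0 0 0.006 0 0 0.004;0 0 0 0.004 0 0 0.004;0 0 0 0.002 0 0 0.004;0 0 0 0 0 0 0.004;0 0 0 0 0 0 0.004")

```text
t: 9.55
position: [0.5411, 0.1722, 0.0458]
tcp_rot: [3.132, -0.238, -0.002]
contact_force: [0.1, 2.5, 8.3]
width: 0.149
```

Call:
carry_out(motion="0 0 0 0 0 0 0.018;0 0 0 0 0 0 0.03;0 0 0 0 0 0 0.05;0 0 0 0 0 0 0.05;0 0 0 0 0 0 0.05;0 0 0 0 0 0 0.05")

```text
t: 10.3
position: [0.5417, 0.1721, 0.0457]
tcp_rot: [3.132, -0.238, -0.0]
contact_force: [0.7, 0.1, 0.1]
width: 0.54
```

Call:
carry_out(motion="0 0 0 0 0 -0.01 0.05;0 0 0 0 0 -0.03 0.05;0 0 0 0 0 -0.04 0.05;0 0 0 0 0 -0.04 0.05;0 0 0 0 0 -0.04 0.05;0 0 0 0 0 -0.013 0.05;0 0 0 0 0 0 0.05;0 0 0 0 0 0 0.05")

```text
t: 11.3
position: [0.5408, 0.172, 0.2169]
tcp_rot: [3.132, -0.239, -0.005]
contact_force: [0.3, -0.6, 0.7]
width: 0.537
```

```bash
python3 - <<'E'
from h import *
snap('wrist','w3'); o=sensors.get_obs(); print(o['t'],o['position'],o['contact_force'])
a=cv2.imread('pics/w3.png')[130:210,240:440]
cv2.imwrite('pics/c5.png',cv2.resize(a,(800,320),interpolation=cv2.INTER_CUBIC))
q=load('w3')
snap('top','t3');p0=load('top1')['p'];p1=load('t3')['p']
print('short gauge region diff',np.abs(p0[140:245,315:365].astype(int)-p1[140:245,315:365]).mean())
def yc(q):
    h=cv2.cvtColor(q['p'],cv2.COLOR_RGB2HSV); y=cv2.inRange(h,(18,120,150),(32,255,255)); y[:135]=0;y[170:]=0;y[:,:355]=0;y[:,390:]=0
    return onz(q,*np.argwhere(y)[:,::-1].mean(0),.034)
def ed(q):
    g=q['p'][165].max(1); u=np.where(g[240:275]<70)[0]+240; return onz(q,u.mean(),165,.076)
print('clip',yc(load('w1')),yc(q)); print('bar',ed(load('w1')),ed(q))
E
```

```text
11.35 [0.54073985 0.17200679 0.21674252] [-0.83762487  0.40557791  0.35015602]
short gauge region diff 10.707682539682539
clip [0.68779067 0.17712029 0.034     ] [0.68781998 0.17744011 0.034     ]
bar [0.54352149 0.1877602  0.076     ] [0.54458572 0.19256777 0.076     ]
```

View pics/c5.png

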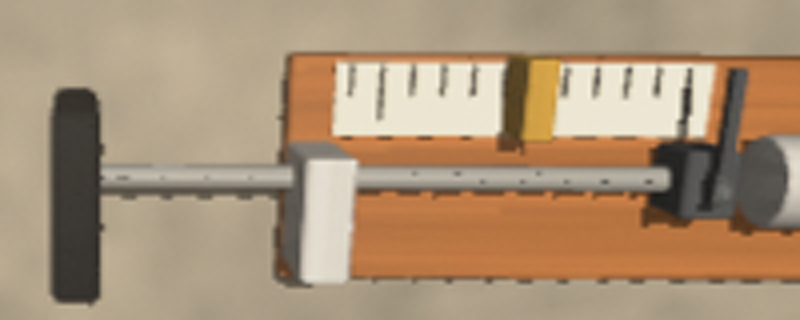

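The bar and pointer are home at (75,195) and (735,110) in this crop, and the clip hasn't moved. The short-gauge pixel difference (10.7) needs a quick check before I hand in; shadow or the arm could explain it.

```bash
python3 - <<'E'
from h import *
from cell import sign_off
def sb(f):
    k=load(f)['p'][225:242,322:358].max(2)<48; return np.argwhere(k).mean(0),k.sum()
print(sb('top1'),sb('t3'), load('top1')['p'][140:245,315:365].mean(), load('t3')['p'][140:245,315:365].mean())
sign_off()
E
```

```text
(array([ 8.70588235, 16.31617647]), np.int64(136)) (array([ 8.65322581, 16.12096774]), np.int64(124)) 100.1384761904762 110.84615873015873
the job is handed in; nothing more can be done
```

I pulled the long gauge's bar straight out to the clip, held it there, eased it home, let go and lifted clear. The job was handed in at about 11.4 s of the 38 s allowed.

- **Hold:** the bar came out about 53 mm and was held for about 1.1 s. The top and scene views put the pointer 2 mm and 4 mm short of the clip, so I pulled 2 mm further and held about 1.1 s more. Both holds are within the 10 mm limit. I did not measure the pointer again after that extra 2 mm.
- **Return:** I eased the bar home at 0.064 m/s or less and released it with almost no force left on it (about 0.1 N along the pull).
- **Final checks:**
  - The clip measures within 0.5 mm of its starting place.
  - The bar measures within about 1 mm of home along the pull.
  - The gripper is well clear and touching nothing.
- **Short gauge:** its bar is unmoved, within about 0.2 pixel. A plain image comparison of that area did differ (10.7 grey levels). The area got brighter by about the same amount overall, so I take it as lighting or the arm's shadow moving away.
- **Disagreement between views:** early estimates of the bar's sideways position differed by about 7 mm between the top and wrist cameras. I gripped in between, and it had no visible effect.

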